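# Open the filter hatch of a motorcycle airbox

## Task

Open the motorcycle airbox on the bench so that its air filter can be inspected: with the fingertips, press the sprung snap tab down to free the filter lid, then push the lid along its guide rails, away from the tab, until the whole filter is uncovered. Leave the lid lying flat on the airbox's rear deck. Push it only, without forcing or lifting it; keep off the paper filter, and leave the loose parts round the airbox where they are.

Things in the scene. Friction and masses are not known exactly. Their poses are not given: they have to be found in the camera images.
- airbox: Black plastic motorcycle airbox, fixed, 345 mm long (its x, -165 to +180), 232 wide (its y), flat top deck at z = 90. Origin: on the bench under its middle; z up; the lid slides off to +x. On top, along x: tab slot (-142 to -72), filter well (-58 to +22, y -62 to +62), bare rear deck (+22 to +180). A sensor (x -120, y 78) stands 17 mm above the deck; snorkels (-x end, 50 mm) and boots (+x end, 30 mm) stick out below z = 63.
- tab_top (a point): Centre of the top of the snap tab's thumb pad: grey ribbed plastic, 42 mm along the airbox's x by 40 along its y, at airbox x = -119, y = 0; at rest 11 mm above the deck. The pad ends 6 mm from the lid's rear edge. A low neck runs on under that edge to a square nose, which stands up in a window of the lid and blocks it; do not force the lid against it.
- tab (a joint): How far the tab is pressed straight down, m: 0 at rest, 0.010 at its stop. Spring: 2.4 N at first, 5.7 N at 0.0055, 8.4 N at the stop; it comes back when let go. From 0.0055 on the lid can slide. Once the lid has slid 8 mm it lies over the nose and the tab need not be pressed; after 20 mm the nose comes up again behind the lid, 5 mm above the deck.
- lid: Grey plastic filter lid, a loose plate 125 mm (its x) by 150 (its y), 6 thick, with a raised ribbed panel to 14.5 mm; 0.15 to 0.3 kg. Origin: centre of its underside; seated at airbox x = -29.5, y = 0, z = 90, axes parallel. Guide rails on the airbox (x -92 to +12, y 68 to 84 either side, 12 mm high) reach over its side flanges, with 2 mm play. It slides level onto the rear deck.
- lid_edge (a point): Middle of the lid's flat rear face (its -x edge, towards the tab), 12 mm above its underside; seated at airbox x = -92. This edge carries an upstand to push on, 116 mm long in y, 6 thick, its top 18 mm above the lid's underside.
- lid_corner_l (a point): Rear corner of the lid on its +y side, 3 mm above the lid's underside. The filter is wholly uncovered when both rear corners are past airbox x = +22.
- lid_corner_r (a point): Rear corner of the lid on its -y side, 3 mm above the lid's underside.
- filter: Pleated paper panel filter in the well under the lid, 80 by 124 mm, its pleats 15 mm below the deck; not to be touched. Its origin coincides with the airbox's.
- trumpet: Bystander: aluminium intake trumpet, standing, 76 mm wide at the flared top, 74 mm high, open. Origin: centre of its underside.
- piston: Bystander: aluminium piston, standing, 74 mm diameter, 56 mm high. Origin: centre of its underside.
- grease: Bystander: white grease jar with a black cap, 68 mm diameter, 62 mm high. Origin: centre of its underside.
- driver: Bystander: screwdriver lying on the bench, 200 mm long along its x. Origin: under its middle.
Not all that is in view belongs to the job. There is more than one size of the lid; the job needs the smallest.

How it is judged:
By the outcome, as a careful person would: the job done as asked, in the order asked, and still so for the second after the job is handed in, with the robot touching nothing.
It also fails if it takes over 40 s, if anything falls off the work surface, if the arm or the gripper's body presses on something with over 40 N, if the wrist force passes 120 N, or if a joint passes its speed limit or range.

## Robot

A 6-joint arm with a two-finger parallel gripper is mounted at the origin on the work surface. World frame = base frame: x ahead of the robot, y to its left, z up, the work surface at z = 0. Lengths are in m, angles in degrees, forces in N, time in s.
With the tool pointing down it reaches from about 0.25 to 0.725 m from the base axis. Payload 9.7 kg.
Tool frame: the origin (TCP) lies midway between the tips of the shut fingers; the grasp point (between the pads) lies 19 mm behind it; z points along the fingers, x is the direction in which the jaws open and shut, and the axes are right-handed (so a half turn about z gives the same grasp; the last joint's range is limited). The gripper opens to 85 mm and grips with 20 to 120 N. Pads are 22 mm wide; open, the fingers measure 114 mm over their backs; the gripper's body (76 mm by 85 mm) begins 54 mm behind the grasp point. The pads swing forward as they close: fully open they stand 13 mm farther back than shut.
Start: joints at [76.719, 4.979, 10.078, 95.1, 0, 90], TCP at [0.126, 0.535, 0.231] pointing down, gripper open.
Joint ranges: [-179.16, 179.16], [-48.56, 103.87], [-65.8, 70.77], [-126.05, 130.52], [-82.76, 87.17], [-180, 180]. Speed limits (degrees/s): [127.2, 127.2, 147.25, 180, 180, 180].

## Interface

Orientations are given as [roll, pitch, yaw] about the fixed x, y, z axes, in that order (R = Rz(yaw) Ry(pitch) Rx(roll)).
In Python, from workcell import sensors, camera, get_calibration, bot, recognise, place_of gives the robot as it stands. The module is installed in compiled form; this text tells all that it offers.
- The arm moves only by the tool send_rows, never from a script. Its argument "plan" is a list of rows, each a list of 3 entries, a list of its own where there are three numbers: the shift along the tool's x, y, z normalised to -1 to 1, where 1 is 0.3 m, then the turn, a rotation vector about the tool's x, y, z normalised to -1 to 1, where 1 is pi rad, then the closure, from -1 (fully open) to 1 (shut). In form: [[[x, y, z], [rx, ry, rz], claw], ...]. A call has 1 to 10 rows; each row is the pose to reach, as a shift and turn from the pose commanded when the call began, along the tool's axes at that moment, turning the shorter way round; what a row does not reach only later rows make up. A row lasts 1/10 s, in which the tool goes at most 50 mm and 8.59 degrees, less where a joint would pass 70% of its speed; a pose out of reach is approached as far as the arm can. A call with a number of a shift or a turn outside -1 to 1 is refused whole. A call with a gripper value outside its range is refused whole. The fingers move at their own pace and stop on an object; "force" is the grip in N (left out, the last holds). Time passes only in rows, so rows that repeat a pose let the fingers close. It gives the time, the measured TCP pose, the force and the opening at its end, in the units of the state.
- sensors.get_obs(): the state, without advancing time (a new reading comes with each control period).
- camera(name): name is "scene" or "top" or "wrist"; returns the picture (480x640x3 uint8, blue, green, red); there is no depth.
- get_calibration(name): a dict with "fx", "fy", "cx", "cy" (pixels), "R" (3x3) and "t" (3): a world point X has camera coordinates R X + t. Camera axes: x right, y down, z forward; pixel columns grow to the right and rows downward; lengths in m; the calibration is good to about 2 mm. A picture is of the moment at which its call begins: read the wrist's pose just before it. get_calibration takes no time and is no camera call; for the wrist camera it gives the pose at the moment of the call.
- bot.job_done(): hands the job in, once; it reports no verdict.
Trained networks look in the newest picture that a camera, given by its name, has taken for a name from the list of things; names that differ only in an ending like _2 or _b are one class to them, and where a whole thing is asked for, a point or a joint stands for the part that bears it (a point fixed in the world has none). Each returns a list of dicts, best first, with "p" (0 to 1); they miss things now and then, are a little off and sometimes report something else, mostly with a low value. They report only what shows in the picture. A call takes as long as a camera call. They do not tell look-alikes from the thing itself.
- recognise(label, camera): "point" ([column, row] in pixels, amid what is visible of it).
- place_of(label, camera): "point" ([column, row] in pixels: a listed point, or the origin of a listed thing).
The state is a dict: "time": time; "q": joint angles; "qd": joint speeds; "joint_efforts": joint torques, N m; "ee_pos": TCP position; "tcp_rot": TCP orientation; "wrist_force": force on the tool from outside, world axes, zero at the start; "torque": the same for the moment, N m; "opening": finger opening in m.
Only numpy, scipy, OpenCV 4.12 (cv2) and the standard library are available. Lean on these libraries where they do the work, as an engineer would, in place of code of your own. Each camera call takes 0.05 s, during which the arm holds its last target. There are 200 camera calls.

## Working session

There is one attempt and no reset: what is moved stays moved. The work goes in short steps, Python scripts to look and compute and a tool call to move; the robot and the scene stay as the last step left them, time stands still between calls to the robot, and variables do not carry over. Pictures are saved under pics/ and viewed, on a budget of 10 in all, crops included, one or two more only if the job needs it, and the job is handed in when it is done.

Besides the shell and the picture viewer there is one more tool, called after "Call:" as name(argument=value, ...) on one line, values as JSON. send_rows: Moves the arm, as the interface text tells. Scaled input: -1 to 1 covers 0.3 m each way for a shift and pi rad each way for a turn. Its arguments: {"type":"object","properties":{"plan":{"type":"array"},"force":{"type":"number"}},"required":["plan"]}

```bash
mkdir -p pics; cat > h.py <<'E'
import numpy as np, cv2
from workcell import sensors, camera, get_calibration, bot, recognise, place_of
def ray(c,px,z):
    K=get_calibration(c) if isinstance(c,str) else c
    R=np.array(K["R"]);t=np.array(K["t"])
    d=R.T@np.array([(px[0]-K["cx"])/K["fx"],(px[1]-K["cy"])/K["fy"],1]);o=-R.T@t
    return o+d*(z-o[2])/d[2]
def proj(c,X):
    K=get_calibration(c) if isinstance(c,str) else c
    p=np.array(K["R"])@np.array(X)+np.array(K["t"])
    return [K["fx"]*p[0]/p[2]+K["cx"],K["fy"]*p[1]/p[2]+K["cy"]]
Z=dict(airbox=0,tab_top=.101,lid=.09,lid_edge=.102,lid_corner_l=.093,lid_corner_r=.093,trumpet=0,piston=0,grease=0,driver=0)
E
python3 - <<'E'
from h import *
for c in ["top","scene"]:
    im=camera(c); cv2.imwrite(f"pics/{c}1.png",im)
    for n in Z:
        for d in place_of(n,c)[:4]: print(c,n,round(d["p"],2),np.round(d["point"]),np.round(ray(c,d["point"],Z[n]),3))
o=sensors.get_obs();print(o)
E
```

```text
top tab_top 0.87 [311. 223.] [ 0.596 -0.037  0.101]
top lid 0.74 [273. 226.] [0.59  0.047 0.09 ]
top lid 0.73 [444. 242.] [ 0.552 -0.327  0.09 ]
top lid 0.56 [365. 348.] [ 0.328 -0.152  0.09 ]
top lid_edge 0.96 [413. 220.] [ 0.6   -0.259  0.102]
top lid_edge 0.64 [398. 324.] [ 0.378 -0.221  0.102]
top lid_edge 0.61 [304. 225.] [ 0.59  -0.022  0.102]
top lid_corner_l 0.92 [302. 191.] [ 0.668 -0.018  0.093]
top lid_corner_l 0.87 [436. 189.] [ 0.67  -0.312  0.093]
top lid_corner_l 0.81 [387. 261.] [ 0.512 -0.201  0.093]
top lid_corner_l 0.74 [370. 286.] [ 0.458 -0.165  0.093]
top lid_corner_r 0.92 [302. 191.] [ 0.668 -0.018  0.093]
top lid_corner_r 0.87 [436. 189.] [ 0.67  -0.312  0.093]
top lid_corner_r 0.81 [387. 261.] [ 0.512 -0.201  0.093]
top lid_corner_r 0.74 [370. 286.] [ 0.458 -0.165  0.093]
top trumpet 0.83 [314. 154.] [ 0.777 -0.041  0.   ]
top trumpet 0.45 [248. 303.] [0.421 0.114 0.   ]
top piston 0.72 [268. 159.] [0.765 0.071 0.   ]
top grease 0.71 [212. 159.] [0.767 0.207 0.   ]
top driver 0.69 [248. 304.] [0.418 0.116 0.   ]
scene airbox 0.69 [385. 276.] [0.598 0.075 0.  
[... 1045 characters left out ...]
 ]
scene driver 0.85 [385. 204.] [0.424 0.104 0.   ]
{'time': 1.1, 'q': array([ 7.67187296e+01,  4.97848530e+00,  1.00770715e+01,  9.50988313e+01,
       -1.74605226e-04,  8.99995659e+01]), 'qd': array([ 0.04864079,  0.06130695,  0.06439084,  0.05076652,  0.01378334,
       -0.03726248]), 'joint_efforts': array([ 1.88613340e-03, -5.20108902e+01,  4.64866984e+01,  1.77582373e-03,
        1.87476599e-04, -8.78746462e-07]), 'ee_pos': array([0.12635189, 0.53528385, 0.23127788]), 'tcp_rot': array([1.79999825e+02, 2.45087796e-04, 7.67191637e+01]), 'wrist_force': array([-0.22567309, -0.41535207, -0.28738345]), 'torque': array([ 0.02987692, -0.016995  , -0.0056683 ]), 'opening': 0.08527995134335765}
```

```bash
python3 - <<'E'
import cv2
a=cv2.imread("pics/top1.png")
cv2.imwrite("pics/topc.png",cv2.resize(a[130:380,150:483],(800,600),interpolation=cv2.INTER_CUBIC))
E
```

```text
(no output)
```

View pics/topc.png

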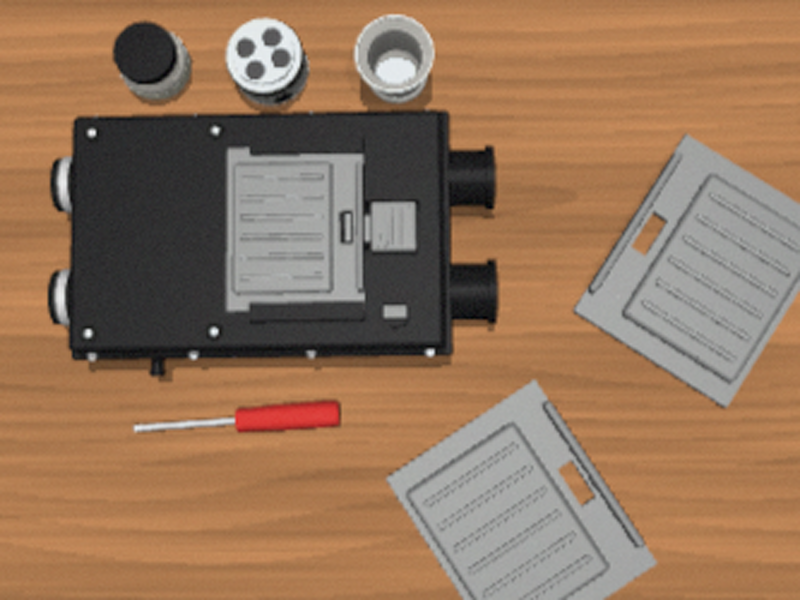

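View pics/scene1.png

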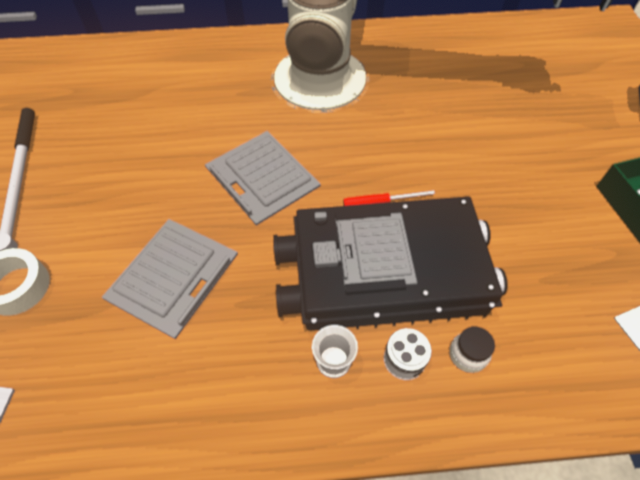

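The lid candidates in the top view are the seated lid at (273,226), a loose one at (444,242) and a loose one at (365,348). The seated lid is the smallest, and it sits beside the tab at (311,223) with the nose in its window, so that's the one. Airbox +x is roughly world +y. I'll move the wrist camera above it to check this and refine the pose.

Call:
send_rows(plan=[[[-0.724, 0.966, -0.133], [0, 0, -0.085], 0.53], [[-0.724, 0.966, -0.133], [0, 0, -0.085], 0.53], [[-0.724, 0.966, -0.133], [0, 0, -0.085], 0.53], [[-0.724, 0.966, -0.133], [0, 0, -0.085], 0.53], [[-0.724, 0.966, -0.133], [0, 0, -0.085], 0.53], [[-0.724, 0.966, -0.133], [0, 0, -0.085], 0.53], [[-0.724, 0.966, -0.133], [0, 0, -0.085], 0.53], [[-0.724, 0.966, -0.133], [0, 0, -0.085], 0.53]], force=40)

```text
time: 1.9
ee_pos: [0.3605, 0.2544, 0.272]
tcp_rot: [179.9, -0.0, 91.8]
wrist_force: [-0.2, 0.1, 0.4]
opening: 0.0204
```

Call:
send_rows(plan=[[[-0.97, 0.737, 0], [0, 0, 0], 0.53], [[-0.97, 0.737, 0], [0, 0, 0], 0.53], [[-0.97, 0.737, 0], [0, 0, 0], 0.53], [[-0.97, 0.737, 0], [0, 0, 0], 0.53], [[-0.97, 0.737, 0], [0, 0, 0], 0.53], [[-0.97, 0.737, 0], [0, 0, 0], 0.53], [[-0.97, 0.737, 0], [0, 0, 0], 0.53], [[-0.97, 0.737, 0], [0, 0, 0], 0.53], [[-0.97, 0.737, 0], [0, 0, 0], 0.53]])

```text
time: 2.8
ee_pos: [0.5907, -0.0278, 0.2699]
tcp_rot: [-179.9, 0.0, 91.8]
wrist_force: [0.2, 0.5, 0.4]
opening: 0.0201
```

```bash
python3 - <<'E'
from h import *
o=sensors.get_obs();print(o["time"],o["q"].round(1),o["ee_pos"],o["tcp_rot"])
K=get_calibration("wrist"); im=camera("wrist"); cv2.imwrite("pics/w1.png",im)
for n in ["tab_top","lid","lid_edge","lid_corner_l","lid_corner_r"]:
    for d in place_of(n,"wrist")[:3]: print(n,round(d["p"],2),np.round(d["point"]),np.round(ray(K,d["point"],Z[n]),4))
E
```

```text
2.8 [ -2.7  12.1  22.4 100.4  -0.   -4.5] [ 0.59069036 -0.02778089  0.2698887 ] [-1.79904856e+02  4.21293771e-03  9.18498656e+01]
tab_top 0.59 [297. 221.] [ 0.5974 -0.0418  0.101 ]
lid 0.92 [ 29. 158.] [ 0.5511 -0.2751  0.09  ]
lid 0.66 [395. 215.] [0.5917 0.0462 0.09  ]
lid_edge 0.95 [331. 221.] [ 0.5958 -0.0125  0.102 ]
lid_edge 0.83 [ 95. 205.] [ 0.5879 -0.2163  0.102 ]
lid_corner_l 0.85 [334. 129.] [ 0.5187 -0.0127  0.093 ]
lid_corner_l 0.81 [140. 124.] [ 0.5201 -0.1747  0.093 ]
lid_corner_l 0.8 [174.  56.] [ 0.4678 -0.1428  0.093 ]
lid_corner_r 0.85 [334. 129.] [ 0.5187 -0.0127  0.093 ]
lid_corner_r 0.81 [140. 124.] [ 0.5201 -0.1747  0.093 ]
lid_corner_r 0.8 [174.  56.] [ 0.4678 -0.1428  0.093 ]
```

View pics/w1.png

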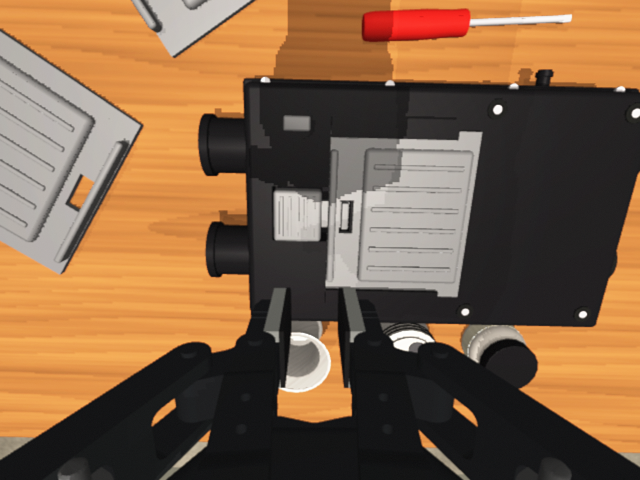

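The wrist view shows the tab pad at (297,215) and the lid's upstand along column ~330, rows 150–285. The nose sits in the window at (346,216). The finger plates are thin and about 20 mm apart. Next I'll get the yaw from the lid and deck corners.

```bash
python3 - <<'E'
from h import *
K=get_calibration("wrist")
im=cv2.imread("pics/w1.png")
cv2.imwrite("pics/w1c.png",cv2.resize(im[100:320,235:500],(795,660))[:600])
for n,p,z in [("rearL",(331,138),.096),("rearR",(326,288),.096),("frL",(481,132),.096),("frR",(459,297),.096),("deck-x+y",(246,81),.09),("deck-x-y",(252,318),.09),("pad",(297,215),.101),("padL",(274,215),.101),("padR",(321,215),.101)]:
    print(n,ray(K,p,z).round(4))
E
```

```text
rearL [ 0.5249 -0.0123  0.096 ]
rearR [ 0.6624 -0.0101  0.096 ]
frL [0.5155 0.1126 0.096 ]
frR [0.6671 0.1175 0.096 ]
deck-x+y [ 0.4827 -0.0839  0.09  ]
deck-x-y [ 0.7005 -0.0817  0.09  ]
pad [ 0.5911 -0.0391  0.101 ]
padL [ 0.5919 -0.0592  0.101 ]
padR [ 0.5903 -0.018   0.101 ]
```

View pics/w1c.png

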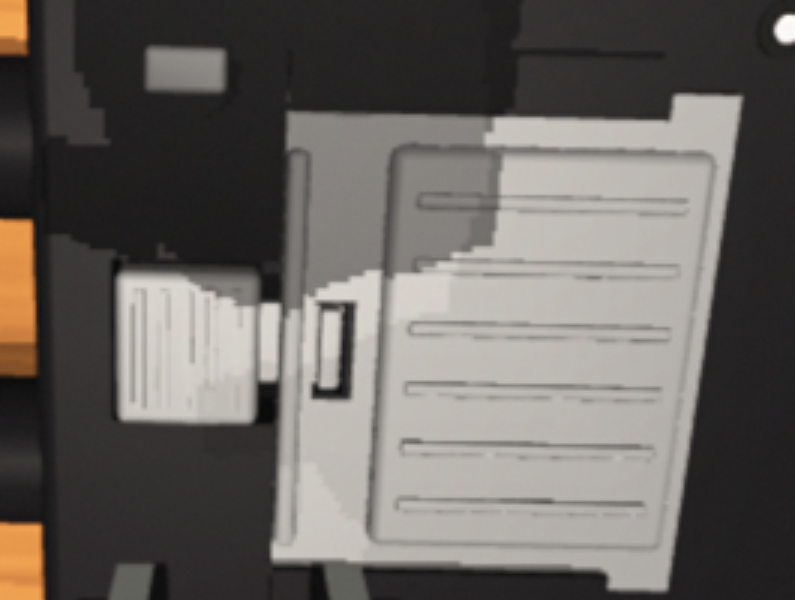

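Call:
send_rows(plan=[[[-0.048, 0.008, 0.15], [0, 0, 0], 0.53], [[-0.048, 0.008, 0.3], [0, 0, 0], 0.53], [[-0.048, 0.008, 0.42], [0, 0, 0], 0.53], [[-0.048, 0.008, 0.5], [0, 0, 0], 0.53], [[-0.048, 0.008, 0.527], [0, 0, 0], 0.53], [[-0.048, 0.008, 0.527], [0, 0, 0], 0.53]])

```text
time: 3.7
ee_pos: [0.592, -0.0394, 0.1128]
tcp_rot: [-179.9, -0.0, 92.1]
wrist_force: [0.4, -0.5, 0.7]
opening: 0.02
```

```bash
python3 - <<'E'
from h import *
K=get_calibration("wrist");im=camera("wrist"); cv2.imwrite("pics/w2.png",im)
o=sensors.get_obs();print(o["time"],o["ee_pos"],o["wrist_force"])
for n in ["tab_top","lid_edge"]:
    for d in place_of(n,"wrist")[:2]: print(n,round(d["p"],2),np.round(d["point"]),np.round(ray(K,d["point"],Z[n]),4))
print(proj(K,o["ee_pos"]))
E
```

```text
3.75 [ 0.59275546 -0.03955891  0.11421288] [ 0.44537248 -0.16766114  1.00557067]
tab_top 0.89 [309. 299.] [ 0.5954 -0.041   0.101 ]
lid_edge 0.71 [488. 288.] [0.5861 0.041  0.102 ]
lid_edge 0.59 [364. 296.] [ 0.5922 -0.0157  0.102 ]
[np.float64(312.169305010664), np.float64(307.72377859353435)]
```

View pics/w2.png

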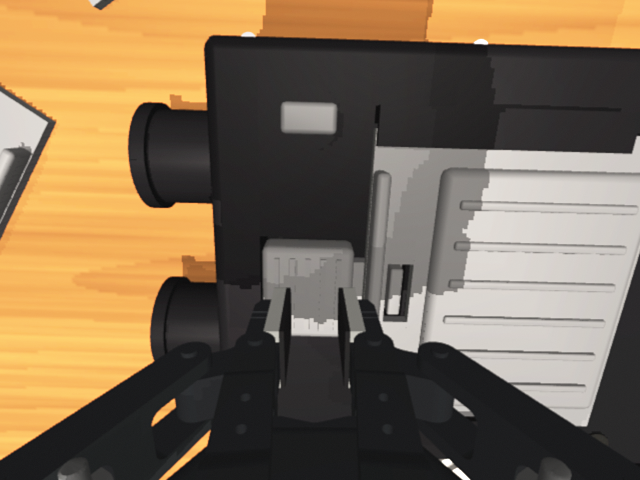

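The tips are centred over the pad, which spans columns 263–352 and rows 240–335. The upstand is at column 372 and clear of them. I'll narrow the opening slightly and press.

Call:
send_rows(plan=[[[-0.007, 0, 0.0], [0, 0, 0], 0.67], [[-0.007, 0, 0.015], [0, 0, 0], 0.67], [[-0.007, 0, 0.03], [0, 0, 0], 0.67], [[-0.007, 0, 0.038], [0, 0, 0], 0.67], [[-0.007, 0, 0.046], [0, 0, 0], 0.67], [[-0.007, 0, 0.046], [0, 0, 0], 0.67]])

```text
time: 4.45
ee_pos: [0.5926, -0.0422, 0.0992]
tcp_rot: [-180.0, 0.0, 92.0]
wrist_force: [-1.7, 0.3, 3.5]
opening: 0.0144
```

Call:
send_rows(plan=[[[0, 0, 0.008], [0, 0, 0], 0.67], [[0, 0, 0.016], [0, 0, 0], 0.67], [[0, 0, 0.016], [0, 0, 0], 0.67]])

```text
time: 4.75
ee_pos: [0.5927, -0.0422, 0.0946]
tcp_rot: [180.0, 0.0, 92.0]
wrist_force: [-3.3, -0.3, 5.9]
opening: 0.0142
```

Call:
send_rows(plan=[[[0, 0, 0.005], [0, 0, 0], 0.67], [[0, 0, 0.01], [0, 0, 0], 0.67], [[0, 0, 0.01], [0, 0, 0], 0.67]])

```text
time: 5.05
ee_pos: [0.5927, -0.0422, 0.0919]
tcp_rot: [180.0, 0.0, 92.0]
wrist_force: [-3.4, -1.1, 7.7]
opening: 0.014
```

Call:
send_rows(plan=[[[0.007, 0, 0], [0, 0, 0], 0.67], [[0.014, 0, 0], [0, 0, 0], 0.67], [[0.021, 0, 0], [0, 0, 0], 0.67], [[0.028, 0, 0], [0, 0, 0], 0.67], [[0.028, 0, 0], [0, 0, 0], 0.67]])

```text
time: 5.55
ee_pos: [0.5933, -0.0344, 0.0925]
tcp_rot: [179.9, 0.1, 92.0]
wrist_force: [-0.9, -4.1, 7.4]
opening: 0.0139
```

Call:
send_rows(plan=[[[0.007, 0, 0], [0, 0, 0], 0.67], [[0.014, 0, 0], [0, 0, 0], 0.67], [[0.014, 0, 0], [0, 0, 0], 0.67]])

```text
time: 5.85
ee_pos: [0.5931, -0.0303, 0.0925]
tcp_rot: [179.9, 0.1, 92.0]
wrist_force: [0.6, -4.3, 8.1]
opening: 0.0144
```

```bash
python3 - <<'E'
from h import *
im=camera("wrist"); cv2.imwrite("pics/w3.png",im)
print(sensors.get_obs()["wrist_force"])
E
```

```text
[-0.70773587 -3.65173105  7.8436368 ]
```

View pics/w3.png

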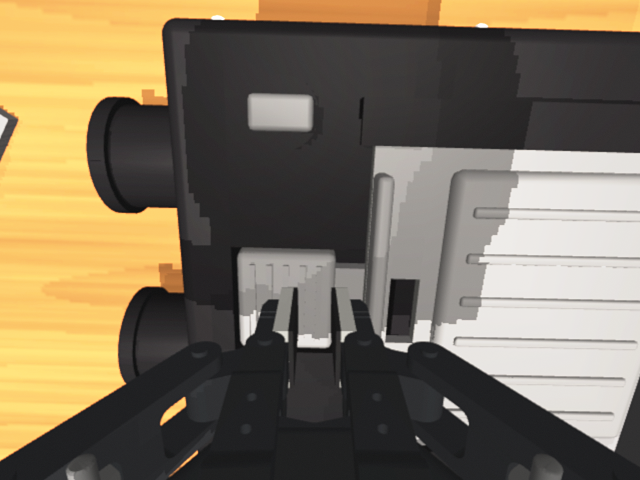

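The window at (400,308) now shows dark, so the nose is down. The lid edge has moved about 4–5 mm past the rail end (column 374 against 362). I'll push a further 8 mm with the tab still pressed.

Call:
send_rows(plan=[[[0.007, 0, 0], [0, 0, 0], 0.67], [[0.014, 0, 0], [0, 0, 0], 0.67], [[0.021, 0, 0], [0, 0, 0], 0.67], [[0.028, 0, 0], [0, 0, 0], 0.67], [[0.028, 0, 0], [0, 0, 0], 0.67]])

```text
time: 6.4
ee_pos: [0.5928, -0.0219, 0.0925]
tcp_rot: [179.9, 0.1, 92.0]
wrist_force: [-1.1, -4.0, 6.7]
opening: 0.0143
```

```bash
python3 - <<'E'
from h import *
im=camera("wrist"); cv2.imwrite("pics/w4.png",im)
o=sensors.get_obs();print(o["wrist_force"],o["ee_pos"])
E
```

```text
[ 1.37697713 -3.8467413   6.74258101] [ 0.59283173 -0.02189734  0.09245075]
```

View pics/w4.png

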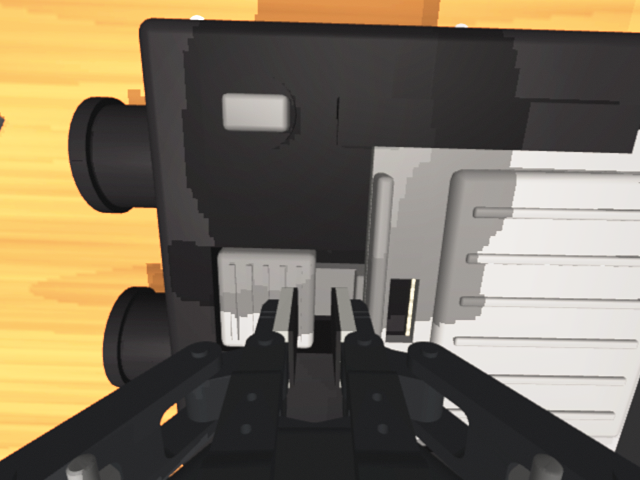

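The lid has moved about 15 mm (edge at column 374, rail end at column 338), so it now lies over the nose. I'll back off, rise clear of the tab, shut the fingers and push on at upstand height.

Call:
send_rows(plan=[[[-0.008, 0, 0], [0, 0, 0], 0.67], [[-0.008, 0, -0.012], [0, 0, 0], 0.67], [[-0.008, 0, -0.024], [0, 0, 0], 0.67], [[-0.008, 0, -0.034], [0, 0, 0], 1], [[-0.008, 0, -0.034], [0, 0, 0], 1], [[-0.008, 0, -0.034], [0, 0, 0], 1]])

```text
time: 7.05
ee_pos: [0.5918, -0.0236, 0.1012]
tcp_rot: [-180.0, 0.0, 92.0]
wrist_force: [0.3, 0.4, 0.8]
opening: -0.0001
```

Call:
send_rows(plan=[[[0.015, 0, 0], [0, 0, 0], 1], [[0.03, 0, 0], [0, 0, 0], 1], [[0.045, 0, 0], [0, 0, 0], 1], [[0.06, 0, 0], [0, 0, 0], 1], [[0.075, 0, 0], [0, 0, 0], 1], [[0.09, 0, 0], [0, 0, 0], 1], [[0.1, 0, 0], [0, 0, 0], 1], [[0.1, 0, 0], [0, 0, 0], 1]])

```text
time: 7.85
ee_pos: [0.591, 0.007, 0.1017]
tcp_rot: [180.0, -0.0, 92.1]
wrist_force: [-0.5, -0.3, 0.3]
opening: 0.0001
```

```bash
python3 - <<'E'
from h import *
im=camera("wrist"); cv2.imwrite("pics/w5.png",im)
o=sensors.get_obs();print(o["wrist_force"],o["ee_pos"])
E
```

```text
[-1.19629776  0.16016829 -0.16592829] [0.59097362 0.00681061 0.10170431]
```

View pics/w5.png

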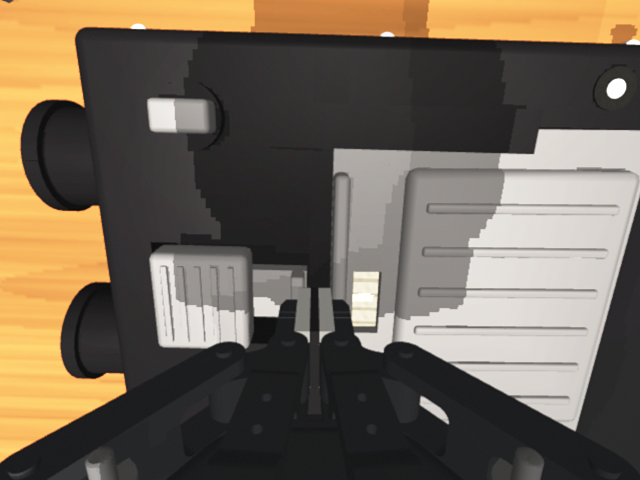

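Call:
send_rows(plan=[[[0.02, 0, 0], [0, 0, 0], 1], [[0.04, 0, 0], [0, 0, 0], 1], [[0.06, 0, 0], [0, 0, 0], 1], [[0.08, 0, 0], [0, 0, 0], 1], [[0.1, 0, 0], [0, 0, 0], 1], [[0.12, 0, 0], [0, 0, 0], 1], [[0.14, 0, 0], [0, 0, 0], 1], [[0.16, 0, 0], [0, 0, 0], 1], [[0.18, 0, 0], [0, 0, 0], 1], [[0.2, 0, 0], [0, 0, 0], 1]])

```text
time: 8.9
ee_pos: [0.5889, 0.0669, 0.1017]
tcp_rot: [180.0, 0.0, 92.0]
wrist_force: [1.8, -1.2, -0.2]
opening: -0.0003
```

Call:
send_rows(plan=[[[0.02, 0, 0], [0, 0, 0], 1], [[0.04, 0, 0], [0, 0, 0], 1], [[0.06, 0, 0], [0, 0, 0], 1], [[0.08, 0, 0], [0, 0, 0], 1], [[0.095, 0, 0], [0, 0, 0], 1], [[0.105, 0, 0], [0, 0, 0], 1], [[0.105, 0, 0], [0, 0, 0], 1]])

```text
time: 9.6
ee_pos: [0.5877, 0.0984, 0.1016]
tcp_rot: [-180.0, -0.0, 92.0]
wrist_force: [-0.3, -0.2, 1.0]
opening: -0.0002
```

```bash
python3 - <<'E'
from h import *
K=get_calibration("wrist");im=camera("wrist"); cv2.imwrite("pics/w6.png",im)
o=sensors.get_obs();print(o["wrist_force"],o["ee_pos"])
for n in ["lid_edge","lid_corner_l"]:
    for d in place_of(n,"wrist")[:3]: print(n,round(d["p"],2),np.round(d["point"]),np.round(ray(K,d["point"],Z[n]),4))
E
```

```text
[ 0.59326584  0.02621945 -0.04058624] [0.58768551 0.09826    0.10161901]
lid_edge 0.8 [332. 312.] [0.5907 0.1069 0.102 ]
lid_corner_l 0.92 [328. 130.] [0.5151 0.102  0.093 ]
```

View pics/w6.png

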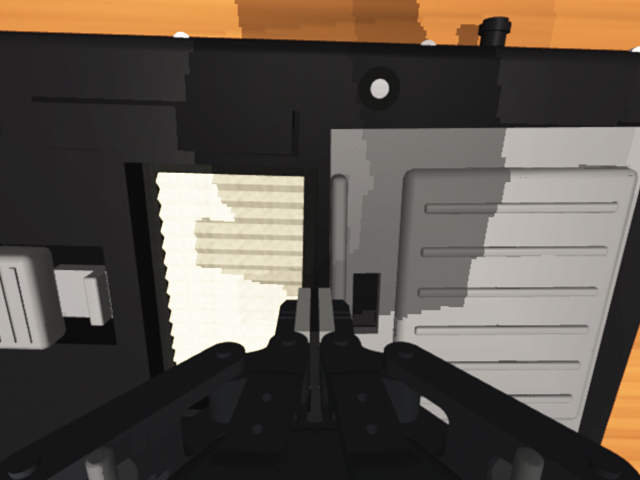

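The filter spans columns 155–304 and is fully exposed. The lid edge is at column 331, only about 5 mm past the well's end. I'll add 6 mm for margin, then back off and lift away.

Call:
send_rows(plan=[[[0.01, 0, 0], [0, 0, 0], 1], [[0.02, 0, 0], [0, 0, 0], 1], [[0.02, 0, 0], [0, 0, 0], 1], [[0.01, 0, 0], [0, 0, 0], 1], [[-0.01, 0, 0], [0, 0, 0], 1], [[-0.01, 0, -0.05], [0, 0, 0], 1], [[-0.01, 0, -0.15], [0, 0, 0], 1], [[-0.01, 0, -0.3], [0, 0, 0], 1], [[-0.01, 0, -0.45], [0, 0, 0], 1], [[-0.01, 0, -0.5], [0, 0, 0], 1]])

```text
time: 10.75
ee_pos: [0.5886, 0.0948, 0.2582]
tcp_rot: [179.6, -0.1, 92.0]
wrist_force: [0.7, -0.2, 1.0]
opening: -0.0001
```

```bash
python3 - <<'E'
from h import *
K=get_calibration("wrist");im=camera("wrist"); cv2.imwrite("pics/w7.png",im)
o=sensors.get_obs();print(o["time"],o["wrist_force"],o["ee_pos"])
for n in ["tab_top","lid_edge","lid_corner_l","lid_corner_r"]:
    for d in place_of(n,"wrist")[:3]: print(n,round(d["p"],2),np.round(d["point"]),np.round(ray(K,d["point"],Z[n]),4))
camera("top")
for n in ["trumpet","piston","grease","driver"]:
    for d in place_of(n,"top")[:1]: print(n,round(d["p"],2),np.round(d["point"]))
E
```

```text
10.8 [-0.73349262  0.25628611  0.99590403] [0.58885426 0.09486204 0.25877461]
tab_top 0.94 [150. 215.] [ 0.5922 -0.0419  0.101 ]
lid_edge 0.67 [335. 217.] [0.5881 0.1133 0.102 ]
lid_corner_l 0.91 [336. 123.] [0.5136 0.1104 0.093 ]
lid_corner_l 0.87 [ 15. 117.] [ 0.5178 -0.1453  0.093 ]
lid_corner_l 0.8 [334. 291.] [0.661  0.1168 0.093 ]
lid_corner_r 0.91 [336. 123.] [0.5136 0.1104 0.093 ]
lid_corner_r 0.87 [ 15. 117.] [ 0.5178 -0.1453  0.093 ]
lid_corner_r 0.8 [334. 291.] [0.661  0.1168 0.093 ]
trumpet 0.86 [311. 157.]
piston 0.75 [266. 158.]
grease 0.4 [211. 158.]
driver 0.85 [250. 302.]
```

View pics/w7.png

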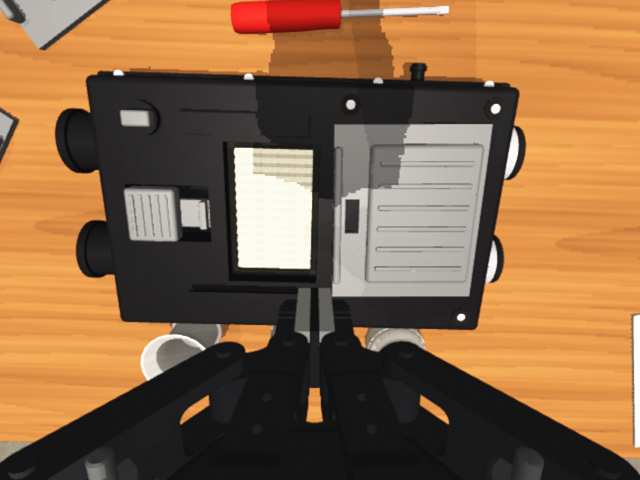

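The whole filter shows (columns 232–313). The lid lies flat and square, with its rear edge at column 334 against the well's end at about 320, and both rear corners are about 11 mm or more past +22.

```bash
python3 -c "
from h import *
bot.job_done()"
```

```text
the job is handed in; nothing more can be done
```

The airbox is open: the whole filter is uncovered and the lid lies flat on the rear deck. The job was handed in at about 11 s.

- **Tab:** I pressed it with the fingertips about 8 mm down, where the wrist force read about 7.7 N. While it was held, I slid the lid about 15 mm, past the 8 mm needed to cover the nose.
- **Lid:** I then let the tab up, shut the fingers and pushed the upstand along the centre to about 33 mm past the airbox's middle. Then I backed off and raised the arm clear. The fingers stayed above deck height as they passed the filter, and sideways forces stayed at about 4 N or less.
- **Final checks:** In the last wrist picture, both rear corners measure about 11 to 18 mm past the +22 line, and the lid is square to the airbox. The tab has sprung back. The trumpet, piston, jar and screwdriver are within about 3 pixels of where the top camera first saw them.
- **Disagreements:** None of the final checks failed. The lid's two rear corners differed by about 6 mm along its travel, which is more than any visible skew. I put that down to detection error and the airbox being turned slightly on the bench. The jar's detection was weak at the end (0.40), but it was in the same place.

I viewed 10 pictures.

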